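# Stirring rod to the cup, then the odd-threaded paint bottle opened

## Task

Get the paint bottle that stands right behind the stirring rod's wooden rest ready for filling: first take the rod out of the rest and stand it in the metal cup, so it is out of the way, then unscrew that bottle's cap, whose thread may be right- or left-handed, so try it both ways without wrenching it against a stop. Finish while holding the cap in the gripper, lifted well clear above its bottle (about a hand's width). Leave the other bottle closed and the other things on the bench where they are.

Things in the scene. Friction and masses are not known exactly. Their poses are not given: they have to be found in the camera images.
- rod: Round wooden stirring rod, 12 mm diameter, 160 mm long, standing upright in the rest, foot painted white. Origin: centre of its foot, z along the rod upwards. 20 g. Its foot sits 38 mm deep in the rest's hole (1.5 mm wider than the rod, so it may lean slightly).
- rest: Square wooden block 40 x 40 x 50 mm with an upright hole 38 mm deep in its middle, fixed on the stand 68 mm in front (robot side) of one of the bottles: that bottle is to be opened; before the other stands a round steel tin (47 mm wide, 40 mm tall) instead. Origin: centre of underside, z up.
- cup: Straight round metal cup, 54 mm outside, 46 mm inside diameter, 95 mm tall, floor 6 mm thick, empty, loose on the bench, 0.35 kg. Origin: centre of its underside, z up.
- bottle_a: One of two identical-looking white squeeze bottles, 64 mm across, 90 mm tall to the shoulder, clamped fast to the stand (cannot move or turn). Origin: centre of underside, z up. One bottle has a right-hand, the other a left-hand thread; which is which cannot be seen.
- bottle_b: One of two identical-looking white squeeze bottles, 64 mm across, 90 mm tall to the shoulder, clamped fast to the stand (cannot move or turn). Origin: centre of underside, z up. One bottle has a right-hand, the other a left-hand thread; which is which cannot be seen.
- neck_a (a point): Thread of bottle_a: centre of its neck's top, 116 mm above the bottle's origin. Wrong way, the cap hits a hard stop within 0.2 rad. Right way, it turns easily, is free to lift from 0.9 rad on and hits a stop at 1.1 to 1.3 rad, still free. It does not rise while turning. Closed, it cannot be pulled off. Over 4 N m against a stop is wrenching. It clears the neck 20 mm up.
- neck_b (a point): Thread of bottle_b: centre of its neck's top, 116 mm above the bottle's origin. Wrong way, the cap hits a hard stop within 0.2 rad. Right way, it turns easily, is free to lift from 0.9 rad on and hits a stop at 1.1 to 1.3 rad, still free. It does not rise while turning. Closed, it cannot be pulled off. Over 4 N m against a stop is wrenching. It clears the neck 20 mm up.
- cap_a: Black screw cap of bottle_a, 50 g, 53 mm tall: ribbed round skirt 52 mm across, 27 mm tall, hollow, open below; on top one upright flat grip bar 44 mm long, 14 mm thick, 26 mm tall, to be pinched from above. Origin: centre of the skirt's lower edge, z up, x along the bar, y across its flat faces. Closed, the origin is 94 mm above the bottle's.
- cap_b: Black screw cap of bottle_b, 50 g, 53 mm tall: ribbed round skirt 52 mm across, 27 mm tall, hollow, open below; on top one upright flat grip bar 44 mm long, 14 mm thick, 26 mm tall, to be pinched from above. Origin: centre of the skirt's lower edge, z up, x along the bar, y across its flat faces. Closed, the origin is 94 mm above the bottle's.
- tape: Bystander: roll of tape, 68 mm across, 20 mm tall, lying on the stand between the bottles. Origin: centre of underside.
- small_jar: Bystander: paint jar 36 mm across, 50 mm tall, on the stand between the bottles. Origin: centre of underside.
- jar_1: Bystander: paint jar 60 mm across, 85 mm tall, behind the stand. Origin: centre of underside.
- jar_2: Bystander: paint jar 52 mm across, 75 mm tall, behind the cup. Origin: centre of underside.
- sanding_block: Bystander: cork sanding block 110 x 60 x 30 mm. Origin: centre of underside.
- brush: Bystander: paint brush lying on the bench. Origin on its underside.
- spreader: Bystander: flat grey plastic spreader 80 x 110 x 4 mm. Origin: centre of underside.
Not all that is in view belongs to the job. Leave any green or turquoise look-alike of the cap_a alone.

How it is judged:
On the way, in this order (a step that is already met when the one before it is completed fails the run):
1. the rod stands in the cup, let go, with both bottles still closed (horizontal distance between rod and cup below 0.026 m and z of rod in the frame of cup below 0.02 m and angle between rod's own z axis and vertical below 0.55 rad and angle between cup's own z axis and vertical below 0.1 rad and height (world z) of cup below 0.01 m and contact force between rod and the arm below 0.1 N and contact force between rod and the fingers below 0.1 N and linear speed of rod below 0.05 m/s and z of cap_a in the frame of bottle_a below 0.1 m and horizontal distance between cap_a and bottle_a below 0.006 m and z of cap_b in the frame of bottle_b below 0.1 m and horizontal distance between cap_b and bottle_b below 0.006 m), for 0.2 s.
2. the cap of the bottle behind the rest has been unscrewed and lifted off its neck (((horizontal distance between bottle_a and rest below 0.1 m and z of cap_a in the frame of bottle_a above 0.12 m and horizontal distance between cap_a and bottle_a below 0.07 m and contact force between cap_a and the fingers above 1 N and contact force between cap_a and bottle_a below 0.1 N) or (horizontal distance between bottle_b and rest below 0.1 m and z of cap_b in the frame of bottle_b above 0.12 m and horizontal distance between cap_b and bottle_b below 0.07 m and contact force between cap_b and the fingers above 1 N and contact force between cap_b and bottle_b below 0.1 N))), for 0.1 s.
At the end, for the whole second after the job is handed in: The cap of the bottle behind the rest is held still by the gripper, over 40 mm above its closed height, within 70 mm sideways of its bottle, not touching it; the rod stands let go in the upright cup, foot on its floor, leaning under 0.55 rad; the other bottle is closed (horizontal distance between rod and cup below 0.026 m and z of rod in the frame of cup below 0.02 m and angle between rod's own z axis and vertical below 0.55 rad and angle between cup's own z axis and vertical below 0.1 rad and height (world z) of cup below 0.01 m and contact force between rod and the arm below 0.1 N and contact force between rod and the fingers below 0.1 N and linear speed of rod below 0.05 m/s and ((horizontal distance between bottle_a and rest below 0.1 m and z of cap_a in the frame of bottle_a above 0.134 m and horizontal distance between cap_a and bottle_a below 0.07 m and contact force between cap_a and the fingers above 1 N and contact force between cap_a and bottle_a below 0.1 N and z of cap_b in the frame of bottle_b below 0.1 m and horizontal distance between cap_b and bottle_b below 0.006 m and linear speed of cap_a below 0.05 m/s) or (horizontal distance between bottle_b and rest below 0.1 m and z of cap_b in the frame of bottle_b above 0.134 m and horizontal distance between cap_b and bottle_b below 0.07 m and contact force between cap_b and the fingers above 1 N and contact force between cap_b and bottle_b below 0.1 N and z of cap_a in the frame of bottle_a below 0.1 m and horizontal distance between cap_a and bottle_a below 0.006 m and linear speed of cap_b below 0.05 m/s))); the arm keeps its last pose, push and grip.
It fails at once if the other bottle's cap is shifted ((horizontal distance between bottle_a and rest below 0.1 m and distance of cap_b from where it was at the start of the episode above 0.012 m) or (horizontal distance between bottle_b and rest below 0.1 m and distance of cap_a from where it was at the start of the episode above 0.012 m)).
It fails at once if a cap is wrenched against its thread's stop (contact force between cap_a and bottle_a above 350 N or contact force between cap_b and bottle_b above 350 N).
It fails at once if the cup is tipped over (angle between cup's own z axis and vertical above 0.6 rad).
It fails at once if a bystander is pushed more than 30 mm (distance of any of tape, small_jar, jar_1, jar_2, sanding_block, brush, spreader from where it was at the start of the episode above 0.03 m).
It also fails if it takes over 61 s, if anything falls off the work surface, if the arm or the gripper's body presses on something with over 40 N, if the wrist force passes 120 N, or if a joint passes its speed limit or range.

## Robot

A 7-joint arm with a two-finger parallel gripper is mounted at the origin on the work surface. World frame = base frame: x ahead of the robot, y to its left, z up, the work surface at z = 0. Lengths are in m, angles in rad, forces in N, time in s.
With the tool pointing down it reaches from about 0.4 to 0.875 m from the base axis. Payload 19.3 kg.
Tool frame: the origin (TCP) lies between the finger pads; the fingertips stand 8 mm ahead of it and the grasp point (between the pads) lies 11 mm behind it; z points along the fingers, y is the line along which they close (so a half turn about z gives the same grasp; the last joint's range is limited). The gripper opens to 85 mm and grips with 20 to 120 N. Pads are 22 mm wide; open, the fingers measure 114 mm over their backs; the gripper's body (76 mm by 85 mm) begins 54 mm behind the grasp point. The pads swing forward as they close: fully open they stand 13 mm farther back than shut.
Start: joints at [1.066, 0.521, -0.036, 1.599, 0.021, 1.021, -0.113], TCP at [0.263, -0.567, 0.239] pointing down, gripper open.
Joint ranges: [-2.91, 2.91], [-0.3, 2.13], [-1.5, 1.42], [0.17, 2.43], [-1.26, 4.41], [0.16, 1.93], [-2.52, 2.52]. Speed limits (rad/s): [1.89, 1.89, 2.39, 2.39, 3.01, 3.01, 3.01].

## Interface

Orientations are given as a unit quaternion [w, x, y, z].
In Python, from plant import r gives the robot as it stands. The module is installed in compiled form; this text tells all that it offers.
- The arm moves only by the tool send_rows, never from a script. Its argument "commands" is a list that holds one entry, the list of rows, each a list of 5 numbers: the shift along the tool's x, y, z in m, then the turn about the tool's z in rad, then the closure, from -1 (fully open) to 1 (shut). In form: [[[dx, dy, dz, roll, gripper], ...]]. A call has 1 to 8 rows; each row is the pose to reach, as a shift and turn from the pose commanded when the call began, along the tool's axes at that moment; what a row does not reach only later rows make up. A row lasts 1/8 s, in which the tool goes at most 62.5 mm and 10.7 degrees, less where a joint would pass 70% of its speed; a pose out of reach is approached as far as the arm can. A call with a gripper value outside its range is refused whole. The fingers move at their own pace and stop on an object; the grip force is fixed at half the most. Time passes only in rows, so rows that repeat a pose let the fingers close. It gives the time, the measured TCP pose, the force, the opening and the grip force at its end, in the units of the state.
- r.state(): the state, without advancing time (a new reading comes with each control period).
- r.read_camera(name): name is "scene" or "top"; returns (picture, depth): 400x640x3 uint8, blue, green, red; 400x640 float32, m along the optical axis (not along the pixel's ray), 0 where there is no reading.
- r.get_calibration(name): a dict with "intrinsics" (3x3 intrinsics, pixels), "extrinsics" (4x4, takes a point from camera to world coordinates). Camera axes: x right, y up, looking along -z (the intrinsics and any distortion apply to the point x, -y, -z); pixel columns grow to the right and rows downward; lengths in m; the calibration is good to about 2 mm. A picture is of the moment at which its call begins. get_calibration takes no time and is no camera call.
- r.hand_in(): hands the job in; it is judged then, once.
The state is a dict: "clock": time; "joint_pos": joint angles; "qvel": joint speeds; "effort": joint torques, N m; "tool_pos": TCP position; "ee_rot": TCP orientation; "contact_force": force on the tool from outside, world axes, zero at the start; "wrist_torque": the same for the moment, N m; "width": finger opening in m; "grip_force": force on a finger pad.
Only numpy, scipy, OpenCV 4.12 (cv2) and the standard library are available. Lean on these libraries where they do the work, as an engineer would, in place of code of your own. Each camera call takes 0.05 s, during which the arm holds its last target. There are 200 camera calls.

## Working session

There is one attempt and no reset: what is moved stays moved. The work goes in short steps, Python scripts to look and compute and a tool call to move; the robot and the scene stay as the last step left them, time stands still between calls to the robot, and variables do not carry over. Pictures are saved under pics/ and viewed, at most 10 in all, crops included, and the job is handed in when it is done.

Besides the shell and the picture viewer there is one more tool, called after "Request:" as name([rows], argument=value, ...), one row to a line, values as JSON. send_rows: Moves the arm, as the interface text tells. Its arguments: {"type":"object","properties":{"commands":{"type":"array"}},"required":["commands"]}

```bash
mkdir -p pics
cat > h.py <<'E'
import numpy as np, cv2
from plant import r
def world(name, depth):
    c=r.get_calibration(name); K=np.array(c["intrinsics"]); T=np.array(c["extrinsics"])
    v,u=np.indices(depth.shape); d=depth
    P=np.stack([(u-K[0,2])/K[0,0]*d, -(v-K[1,2])/K[1,1]*d, -d, np.ones_like(d)],-1)
    W=(P@T.T)[...,:3]; W[d<=0]=np.nan
    return W
def look(name):
    im,d=r.read_camera(name); W=world(name,d); np.savez(f"{name}.npz",im=im,W=W); return im,W
E
python3 - <<'E'
from h import *
for n in("scene","top"):
    im,W=look(n); cv2.imwrite(f"pics/{n}0.png",im); c=r.get_calibration(n); print(n,c)
print(r.state())
E
```

```text
scene {'intrinsics': array([[405.33546292,   0.        , 323.49790081],
       [  0.        , 405.33546292, 205.61135543],
       [  0.        ,   0.        ,   1.        ]]), 'extrinsics': array([[ 0.63907063, -0.46421795,  0.61326211,  1.15283519],
       [ 0.76886754,  0.40710104, -0.49306333, -0.54746589],
       [-0.0207708 ,  0.78661963,  0.61708844,  0.75962978],
       [ 0.        ,  0.        ,  0.        ,  1.        ]])}
top {'intrinsics': array([[402.77248712,   0.        , 314.36013329],
       [  0.        , 402.77248712, 207.14539587],
       [  0.        ,   0.        ,   1.        ]]), 'extrinsics': array([[ 0.00462959,  0.99696101, -0.07776444,  0.40764757],
       [-0.99992674,  0.00548504,  0.01079053, -0.01959557],
       [ 0.01118428,  0.07770879,  0.99691336,  1.30852052],
       [ 0.        ,  0.        ,  0.        ,  1.        ]])}
{'clock': 0.1, 'joint_pos': array([ 1.06580674,  0.52196162, -0.0363207 ,  1.59987526,  0.02121207,
        1.02108598, -0.11279719]), 'qvel': array([-0.00100015, -0.00118713,  0.00085765, -0.00327372, -0.0004519 ,
        0.00120888, -0.00034342]), 'effort': array([ 5.83021130e-03, -9.28496003e+01,  1.98525421e+00, -3.70539558e+01,
        1.82613661e-02,  5.26346281e-03,  1.11434846e-05]), 'tool_pos': array([ 0.26312326, -0.56663697,  0.23880599]), 'ee_rot': array([-4.51527229e-04,  9.76463539e-01,  2.15682021e-01, -1.39074947e-04]), 'contact_force': array([ 0.36344746,  0.74903858, -0.00899474]), 'wrist_torque': array([ 0.01710733,  0.06886384, -0.03411404]), 'grip_force': 0.0, 'width': 0.08553679469514278}
```

View pics/scene0.png

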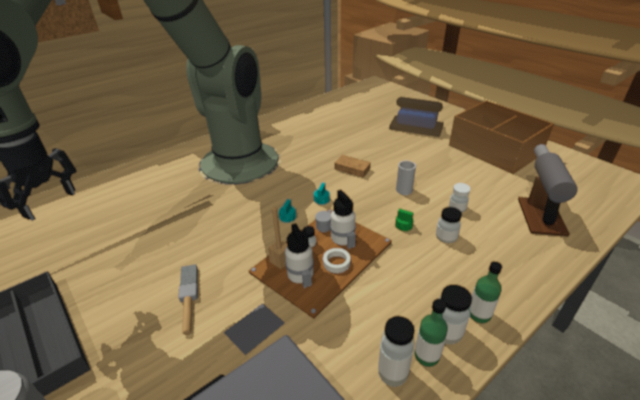

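View pics/top0.png

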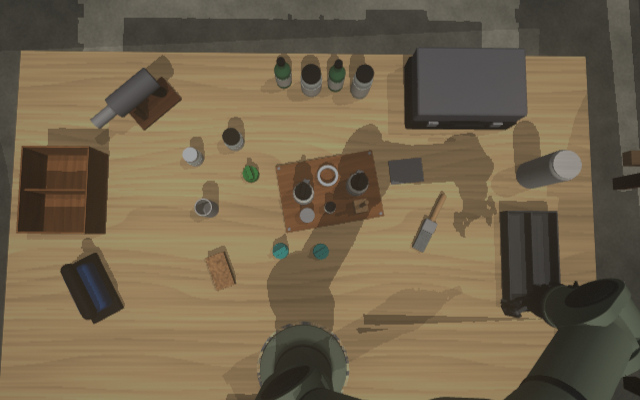

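The top view shows two black-capped bottles on the stand. The one at (359,183) has the wooden rest in front at (362,205), and the one at (303,191) has the tin at (307,215). The cup is at (205,207).

What could be mistaken for what:
- **Caps:** (359,183), (303,191), the small jar at (330,207), the teal pair at (281,251) and (320,251), and the green one at (250,173). I choose (359,183).
- **Cup:** (205,207) or the white jar at (192,155). I choose (205,207).

Next I check this in a close crop.

Run:
```python
from h import *
t=np.load("top.npz");s=np.load("scene.npz")
a=cv2.resize(t["im"][140:240,265:395],(780,600),interpolation=cv2.INTER_CUBIC)[:, :]
b=cv2.resize(s["im"][180:300,240:400],(400,300),interpolation=cv2.INTER_CUBIC)
c=cv2.resize(t["im"][180:230,180:235],(330,300),interpolation=cv2.INTER_CUBIC)
a=cv2.resize(t["im"][150:235,270:390],(400,300),interpolation=cv2.INTER_CUBIC)
d=cv2.resize(s["im"][150:210,380:460],(400,300),interpolation=cv2.INTER_CUBIC)
o=np.zeros((600,800,3),np.uint8);o[:300,:400]=a;o[:300,400:]=b;o[300:,:330]=c;o[300:,400:]=d
cv2.imwrite("pics/crop1.png",o)
W=t["W"]
np.set_printoptions(precision=3,suppress=True)
for n,u,v in[("capR",359,183),("capL",303,191),("rest",362,205),("tin",307,215),("cup",205,207),("tape",318,175),("board",340,220),("jar2",192,155)]:
    print(n,W[v,u], "maxz", np.nanmax(W[v-8:v+8,u-8:u+8,2]))
```

```text
capR [ 0.568 -0.16   0.159] maxz 0.1663622059941976
capL [0.544 0.001 0.16 ] maxz 0.16466489149196484
rest [ 0.507 -0.173  0.127] maxz 0.18880342065016986
tin [ 0.481 -0.01   0.053] maxz 0.05818874359763826
cup [0.508 0.319 0.009] maxz 0.10073744939047802
tape [ 0.61  -0.045  0.032] maxz 0.039126270711489886
board [ 0.468 -0.116  0.012] maxz 0.036518009519255656
jar2 [0.663 0.345 0.08 ] maxz 0.08228691663065324
```

View pics/crop1.png

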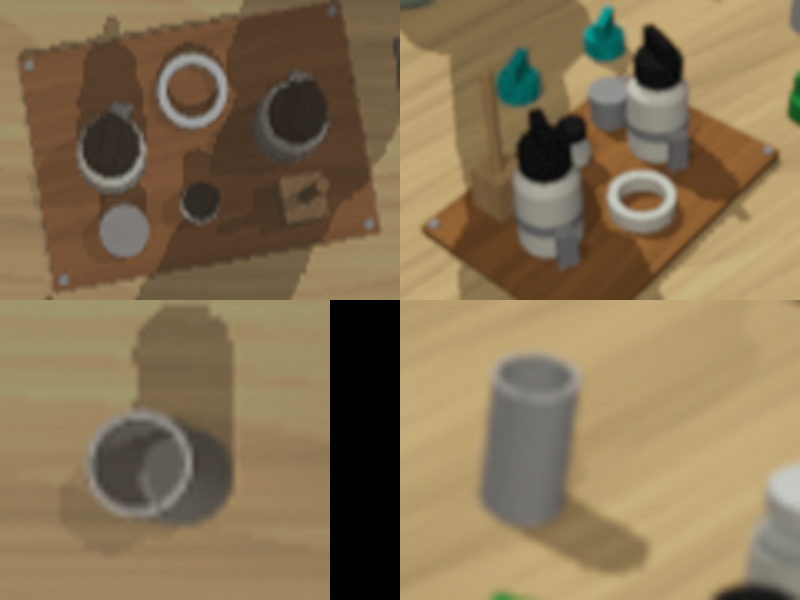

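```bash
cat > meas.py <<'E'
from h import *
np.set_printoptions(precision=3,suppress=True)
def circ(P):
    A=np.c_[2*P[:,:2],np.ones(len(P))];b=(P[:,:2]**2).sum(1);s=np.linalg.lstsq(A,b,rcond=None)[0]
    return s[:2],np.sqrt(s[2]+s[:2]@s[:2])
def near(n,c,rad,z0,z1):
    W=np.load(n+".npz")["W"].reshape(-1,3); W=W[~np.isnan(W[:,0])]
    return W[(np.hypot(W[:,0]-c[0],W[:,1]-c[1])<rad)&(W[:,2]>z0)&(W[:,2]<z1)]
E
python3 - <<'E'
from meas import *
for n in("top","scene"):
    print(n)
    rim=near(n,(.51,.325),.045,.088,.106);print("cup",len(rim),rim.mean(0),circ(rim),rim.min(0),rim.max(0))
    for nm,c in(("capR",(.568,-.165)),("capL",(.54,.0))):
        P=near(n,c,.04,.142,.18)
        m,sz,ang=cv2.minAreaRect((P[:,:2]*1000).astype(np.float32)); ev,E=np.linalg.eigh(np.cov(P[:,:2].T))
        print(nm,len(P),P.mean(0),P[:,2].max(),m,sz,ang,"bar yaw",np.arctan2(E[1,1],E[0,1]), np.sqrt(ev)*12**.5)
    for a,b in((.07,.1),(.1,.13),(.13,.16),(.16,.2)):
        P=near(n,(.50,-.175),.03,a,b); print("rod",a,len(P),P.mean(0) if len(P) else "", P.std(0) if len(P) else "")
    P=near(n,(.50,-.175),.035,.05,.068);print("rest",len(P),P.mean(0),P.min(0),P.max(0),cv2.minAreaRect((P[:,:2]*1000).astype(np.float32)))
E
```

```text
top
cup 59 [0.503 0.311 0.095] (array([0.501, 0.304]), np.float64(0.02466869907565392)) [0.474 0.281 0.088] [0.525 0.331 0.099]
capR 81 [ 0.576 -0.165  0.158] 0.1663622059941976 (577.2859497070312, -165.35743713378906) (13.615510940551758, 45.361717224121094) 73.48570251464844 bar yaw 2.862127348266865 [0.014 0.045]
capL 76 [0.547 0.001 0.159] 0.16466489149196484 (546.6444702148438, 1.8589391708374023) (13.845292091369629, 42.409889221191406) 79.84833526611328 bar yaw 2.9531024411780464 [0.014 0.044]
rod 0.07 7 [ 0.507 -0.174  0.084] [0.003 0.002 0.007]
rod 0.1 6 [ 0.507 -0.175  0.116] [0.002 0.003 0.006]
rod 0.13 8 [ 0.508 -0.173  0.148] [0.003 0.002 0.009]
rod 0.16 17 [ 0.509 -0.176  0.183] [0.003 0.003 0.005]
rest 137 [ 0.508 -0.175  0.062] [ 0.487 -0.2    0.052] [ 0.532 -0.156  0.067] ((510.1022033691406, -177.31793212890625), (40.054168701171875, 40.24722671508789), 10.139190673828125)
scene
cup 67 [0.505 0.308 0.093] (array([0.504, 0.303]), np.float64(0.02439382315579673)) [0.477 0.28  0.088] [0.531 0.328 0.098]
capR 135 [ 0.584 -0.169  0.155] 0.16105733407063494 (580.0157470703125, -167.0256805419922) (14.344428062438965, 44.39778518676758) 74.65516662597656 bar yaw 2.8900466810243763 [0.015 0.048]
capL 122 [ 0.553 -0.003  0.154] 0.16129677366012518 (551.8194580078125, -0.7439689636230469) (14.954032897949219, 44.34821319580078) 81.76850128173828 bar yaw 3.006541878647936 [0.014 0.047]
rod 0.07 40 [ 0.516 -0.18   0.084] [0.002 0.003 0.008]
rod 0.1 47 [ 0.516 -0.181  0.114] [0.002 0.003 0.009]
rod 0.13 51 [ 0.516 -0.18   0.145] [0.002 0.003 0.009]
rod 0.16 52 [ 0.515 -0.18   0.175] [0.003 0.003 0.007]
rest 172 [ 0.514 -0.184  0.061] [ 0.492 -0.202  0.05 ] [ 0.534 -0.158  0.068] ((512.80224609375, -178.84181213378906), (41.74406814575195, 41.10816192626953), 8.376426696777344)
```

The crops confirm the choice. The right bottle at (359,183) has the rod and rest in front of it, and the other has the tin. The measured sizes fit too: bar 44x14 mm with top near 0.16 m, rest 40x40 mm, cup radius about 25 mm and rod top about 0.185 m. I'm moving above the rod.

```bash
cat >> h.py <<'E'
from scipy.spatial.transform import Rotation as Ro
def go(x,y,z,yaw):
    s=r.state(); q=s["ee_rot"]; R=Ro.from_quat([q[1],q[2],q[3],q[0]]).as_matrix()
    d=R.T@(np.array([x,y,z])-s["tool_pos"]); cur=np.arctan2(R[1,0],R[0,0])
    roll=-((yaw-cur+np.pi)%(2*np.pi)-np.pi)
    print("d",d.round(4),"roll",round(roll,4),"yaw",round(cur,3),"tilt",round(float(np.arccos(-R[2,2])),4),"j",s["joint_pos"].round(2),"t",s["clock"],"tau",s["wrist_torque"].round(2),"F",s["contact_force"].round(1),"w",round(s["width"],4))
E
python3 -c "
from h import *
go(.511,-.177,.25,.16)"
```

```text
d [ 0.3889 -0.249  -0.011 ] roll 0.2748 yaw 0.435 tilt 0.0009 j [ 1.07  0.52 -0.04  1.6   0.02  1.02 -0.11] t 0.1 tau [ 0.02  0.07 -0.03] F [ 0.4  0.7 -0. ] w 0.0855
```

Request:
send_rows([
  [[0.389,-0.249,-0.011,0.275,-1],[0.389,-0.249,-0.011,0.275,-1],[0.389,-0.249,-0.011,0.275,-1],[0.389,-0.249,-0.011,0.275,-1],[0.389,-0.249,-0.011,0.275,-1],[0.389,-0.249,-0.011,0.275,-1],[0.389,-0.249,-0.011,0.275,-1],[0.389,-0.249,-0.011,0.275,-1]],
])

```text
clock: 1.1
tool_pos: [0.5127, -0.1735, 0.2502]
ee_rot: [-0.001, 0.997, 0.082, 0.0]
contact_force: [-0.2, -0.7, 0.4]
width: 0.0855
grip_force: 0.0
```

```bash
python3 -c "
from h import *
go(.511,-.177,.148,.16)"
```

```text
d [-0.0023  0.0033  0.1022] roll 0.004 yaw 0.164 tilt 0.0011 j [ 0.29  0.38 -0.1   1.81  0.04  0.96 -1.23] t 1.1 tau [-0.04  0.05 -0.03] F [-0.2 -0.7  0.4] w 0.0855
```

Request:
send_rows([
  [[0,0,0.05,0,-1],[0,0,0.102,0,-1],[0,0,0.102,0,-1],[0,0,0.102,0,-1]],
])

```text
clock: 1.6
tool_pos: [0.5118, -0.1774, 0.1499]
ee_rot: [0.0, 0.997, 0.08, 0.001]
contact_force: [0.6, 0.2, 0.1]
width: 0.0855
grip_force: 0.0
```

```bash
python3 -c "
from meas import *
go(.511,-.177,.148,.16)
im,W=look('scene');look('top');cv2.imwrite('pics/s2.png',cv2.resize(im[150:310,200:420],(770,560),interpolation=cv2.INTER_CUBIC))
"
```

```text
d [-0.001 -0.001  0.002] roll -0.0005 yaw 0.16 tilt 0.0012 j [ 0.29  0.51 -0.09  1.9   0.07  0.74 -1.25] t 1.6 tau [-0.05 -0.01 -0.04] F [0.6 0.2 0.1] w 0.0855
```

View pics/s2.png

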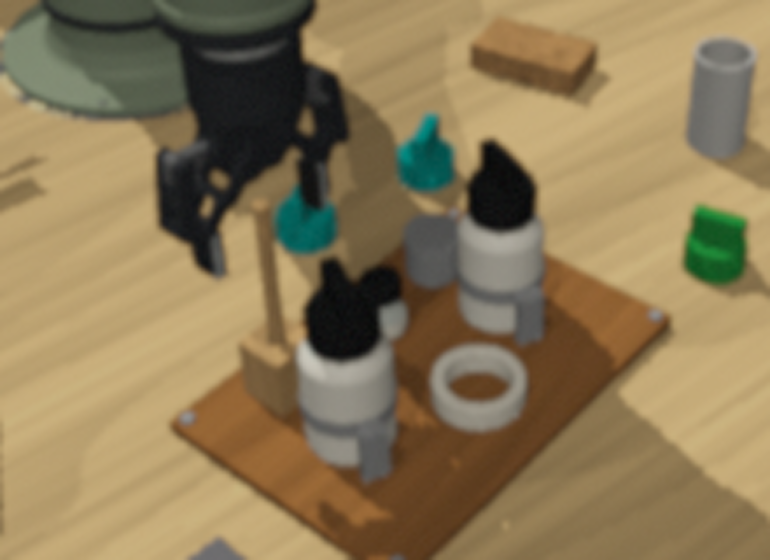

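The rod (crop 265,210) stands between the open fingers, clear of the bottle. Closing now.

Request:
send_rows([
  [[0,0,0,0,1],[0,0,0,0,1],[0,0,0,0,1],[0,0,0,0,1],[0,0,0,0,1],[0,0,0,0,1]],
])

```text
clock: 2.45
tool_pos: [0.5113, -0.1772, 0.1484]
ee_rot: [0.0, 0.997, 0.08, 0.0]
contact_force: [0.3, -0.7, 5.1]
width: 0.0104
grip_force: 58.4
```

Request:
send_rows([
  [[0,0,-0.03,0,1],[0,0,-0.07,0,1],[0,0,-0.12,0,1],[0,0,-0.155,0,1],[0,0,-0.155,0,1],[0,0,-0.155,0,1]],
])

```text
clock: 3.2
tool_pos: [0.5108, -0.1771, 0.3025]
ee_rot: [-0.0, 0.997, 0.08, -0.0]
contact_force: [-0.4, 1.0, -0.8]
width: 0.0103
grip_force: 58.6
```

```bash
python3 -c "
from meas import *
go(.5025,.3035,.303,.6)
for n in('scene','top'):
    look(n)
    for a in(.15,.17,.19,.21,.23,.25,.27):
        P=near(n,(.511,-.177),.03,a,a+.02); print(n,a,len(P),P.mean(0) if len(P) else '',P[:,2].min() if len(P) else '')
"
```

```text
d [ 0.068 -0.476 -0.   ] roll -0.4402 yaw 0.16 tilt 0.001 j [ 0.3   0.32 -0.1   1.74  0.04  1.08 -1.22] t 3.2 tau [-0.01 -0.03  0.01] F [-0.4  1.  -0.8] w 0.0103
scene 0.15 0  
scene 0.17 20 [ 0.516 -0.18   0.184] 0.17948295910840395
scene 0.19 39 [ 0.516 -0.18   0.2  ] 0.19041769976488576
scene 0.21 40 [ 0.515 -0.18   0.22 ] 0.21049036150907796
scene 0.23 40 [ 0.515 -0.18   0.24 ] 0.23037136470707797
scene 0.25 44 [ 0.515 -0.18   0.26 ] 0.25015396699283154
scene 0.27 41 [ 0.515 -0.18   0.28 ] 0.2712259712341097
top 0.15 0  
top 0.17 0  
top 0.19 0  
top 0.21 0  
top 0.23 0  
top 0.25 0  
top 0.27 0
```

Request:
send_rows([
  [[0.01,-0.04,-0.02,-0.05,1],[0.02,-0.1,-0.02,-0.1,1],[0.068,-0.476,-0.02,-0.25,1],[0.068,-0.476,-0.02,-0.25,1],[0.068,-0.476,-0.02,-0.25,1],[0.068,-0.476,-0.02,-0.25,1],[0.068,-0.476,-0.02,-0.25,1],[0.068,-0.476,-0.02,-0.25,1]],
])

```text
clock: 4.3
tool_pos: [0.5023, 0.3013, 0.3224]
ee_rot: [0.0, 0.979, 0.203, -0.001]
contact_force: [0.4, -1.1, -0.5]
width: 0.0105
grip_force: 58.6
```

Request:
send_rows([
  [[0,0,0,0,1],[0,0,0,0,1],[0,0,0,0,1],[0,0,0,0,1]],
])

```text
clock: 4.8
tool_pos: [0.5031, 0.2985, 0.3234]
ee_rot: [0.0, 0.979, 0.203, 0.0]
contact_force: [0.1, -0.0, 0.0]
width: 0.0104
grip_force: 58.6
```

```bash
python3 -c "
from meas import *
go(.5025,.3035,.133,.41)
im,_=look('scene');cv2.imwrite('pics/s3.png',cv2.resize(im[60:220,330:490],(600,600),interpolation=cv2.INTER_CUBIC))
for a in(.19,.21,.23,.25,.27):
        P=near('scene',(.505,.3035),.03,a,a+.02); print(a,len(P),P.mean(0) if len(P) else '',P[:,2].min() if len(P) else '')
P=near('scene',(.505,.3035),.04,.088,.106); print(circ(P))
"
```

```text
d [ 0.001 -0.005  0.19 ] roll -0.0018 yaw 0.408 tilt 0.0003 j [-0.38  0.4  -0.35  1.59  0.15  1.18 -1.93] t 4.8 tau [ 0.02 -0.01  0.04] F [ 0.1 -0.   0. ] w 0.0104
0.19 18 [0.506 0.294 0.205] 0.19759524793617045
0.21 25 [0.507 0.294 0.22 ] 0.2104885101864633
0.23 28 [0.507 0.294 0.239] 0.2301290711876075
0.25 31 [0.507 0.294 0.26 ] 0.25049733818935094
0.27 31 [0.507 0.294 0.28 ] 0.2703049425297685
(array([0.504, 0.302]), np.float64(0.02498119032308673))
```

View pics/s3.png

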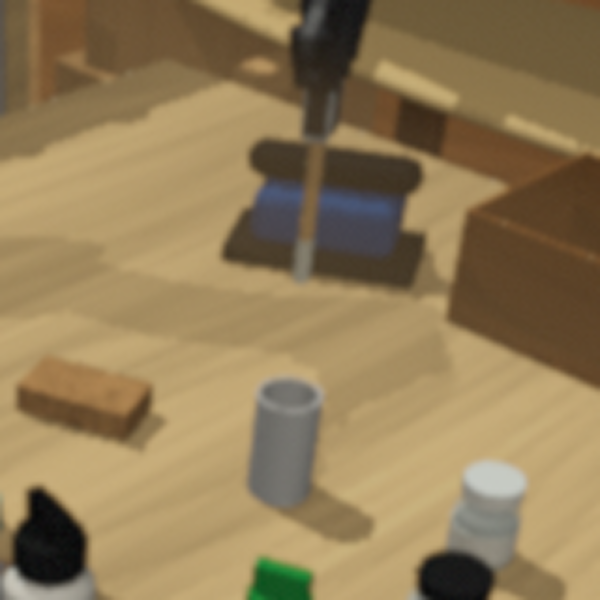

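The rod hangs upright, foot at crop (302,275), above the cup at crop (287,395), about 4 mm off in y. I'm lowering it with that correction.

Request:
send_rows([
  [[0.001,-0.004,0.04,0,1],[0.001,-0.004,0.085,0,1],[0.001,-0.004,0.12,0,1],[0.001,-0.004,0.15,0,1],[0.001,-0.004,0.17,0,1],[0.001,-0.004,0.185,0,1],[0.001,-0.004,0.19,0,1],[0.001,-0.004,0.19,0,1]],
])

```text
clock: 5.85
tool_pos: [0.5022, 0.3036, 0.1336]
ee_rot: [-0.0, 0.979, 0.203, 0.0]
contact_force: [0.2, 0.0, 0.5]
width: 0.0108
grip_force: 58.6
```

Request:
send_rows([
  [[0,0,0,0,0.7],[0,0,0,0,0.4],[0,0,0,0,0],[0,0,0,0,-0.5],[0,0,0,0,-0.5],[0,0,0,0,-0.5]],
])

```text
clock: 6.6
tool_pos: [0.502, 0.3036, 0.1333]
ee_rot: [-0.0, 0.979, 0.203, -0.0]
contact_force: [0.7, 0.2, -0.5]
width: 0.0638
grip_force: 0.0
```

Request:
send_rows([
  [[0,0,-0.03,0,-0.5],[0,0,-0.08,0,-0.5],[0,0,-0.13,0,-0.5],[0,0,-0.15,0,-0.5],[0,0,-0.15,0,-0.5]],
])

```text
clock: 7.22
tool_pos: [0.5025, 0.3039, 0.2847]
ee_rot: [-0.0, 0.979, 0.203, 0.001]
contact_force: [0.2, 0.7, 0.6]
width: 0.0639
grip_force: 0.0
```

```bash
python3 -c "
from meas import *
go(.5785,-.166,.283,-.27)
im,_=look('scene');look('top');cv2.imwrite('pics/s4.png',cv2.resize(im[110:230,350:470],(600,600),interpolation=cv2.INTER_CUBIC))
P=near('scene',(.505,.3035),.06,.1,.2); print(P.mean(0),P.max(0),len(P))
P=near('scene',(.505,.3035),.04,.088,.1); print(circ(P))
"
```

```text
d [-0.117  0.461  0.001] roll 0.6796 yaw 0.41 tilt 0.0026 j [-0.39  0.43 -0.35  1.64  0.16  1.1  -1.95] t 7.225 tau [-0.02 -0.05  0.03] F [0.2 0.7 0.6] w 0.0639
[0.506 0.3   0.136] [0.511 0.309 0.166] 83
(array([0.504, 0.302]), np.float64(0.023203849068314093))
```

View pics/s4.png

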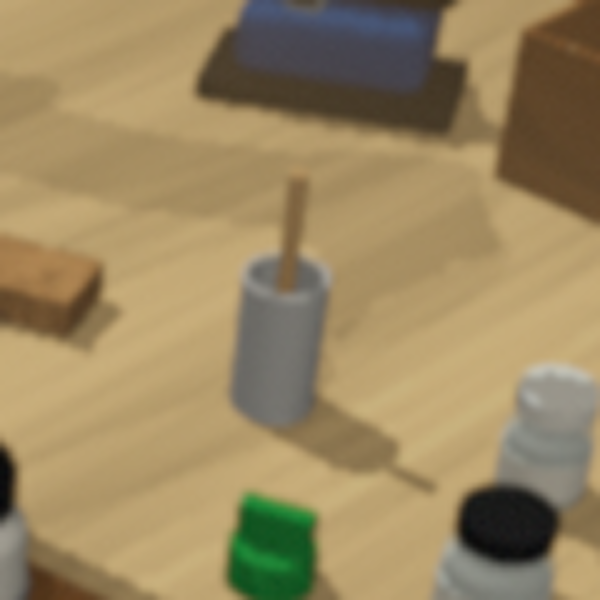

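The rod stands upright in the cup at crop (292,230), let go. Next I move above the cap.

Request:
send_rows([
  [[-0.117,0.461,0,0.685,-1],[-0.117,0.461,0,0.685,-1],[-0.117,0.461,0,0.685,-1],[-0.117,0.461,0,0.685,-1],[-0.117,0.461,0,0.685,-1],[-0.117,0.461,0,0.685,-1],[-0.117,0.461,0,0.685,-1],[-0.117,0.461,0,0.685,-1]],
])

```text
clock: 8.32
tool_pos: [0.5777, -0.1692, 0.2818]
ee_rot: [0.0, 0.99, -0.138, -0.001]
contact_force: [0.2, 0.5, 0.0]
width: 0.0856
grip_force: 0.0
```

Request:
send_rows([
  [[0,0,0.05,0,-1],[0,0,0.09,0,-1],[0,0,0.09,0,-1],[0,0,0.09,0,-1]],
])

```text
clock: 8.82
tool_pos: [0.5788, -0.1659, 0.1942]
ee_rot: [0.0, 0.991, -0.137, 0.0]
contact_force: [0.3, 0.1, 0.3]
width: 0.085
grip_force: 0.0
```

```bash
python3 -c "
from meas import *
go(.578,-.166,.144,-.275)
im,_=look('scene');look('top');cv2.imwrite('pics/s5.png',cv2.resize(im[150:310,200:420],(770,560),interpolation=cv2.INTER_CUBIC))
"
```

```text
d [-0.001  0.     0.05 ] roll -0.0002 yaw -0.275 tilt 0.0006 j [ 0.22  0.53 -0.06  1.71  0.04  0.9  -1.7 ] t 8.825 tau [-0.02 -0.02 -0.  ] F [0.3 0.1 0.3] w 0.085
```

View pics/s5.png

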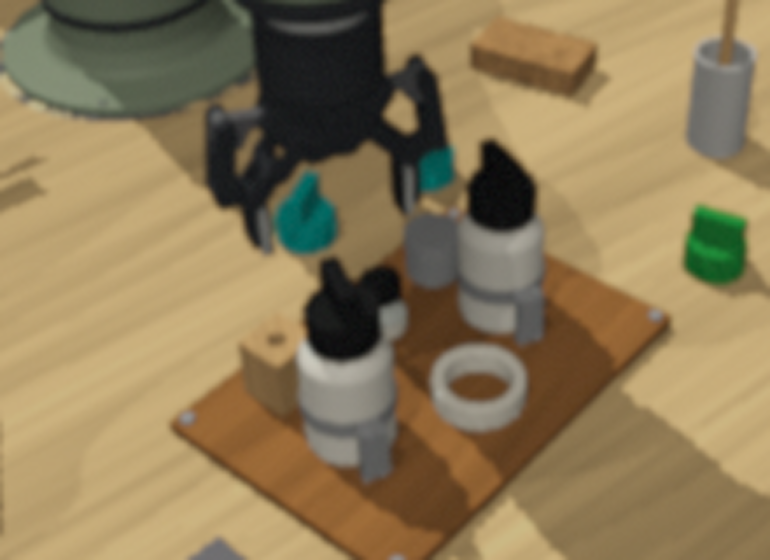

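The open fingers straddle the cap's bar at crop (335,285). Descending and closing.

Request:
send_rows([
  [[-0.001,0,0.03,0,-1],[-0.001,0,0.05,0,-1],[-0.001,0,0.05,0,-1],[-0.001,0,0.05,0,1],[-0.001,0,0.05,0,1],[-0.001,0,0.05,0,1],[-0.001,0,0.05,0,1],[-0.001,0,0.05,0,1]],
])

```text
clock: 9.93
tool_pos: [0.5776, -0.1656, 0.1437]
ee_rot: [0.0, 0.991, -0.137, 0.0]
contact_force: [-2.1, 0.7, 5.8]
width: 0.0126
grip_force: 58.7
```

Request:
send_rows([
  [[0,0,0,0,1],[0,0,0,-0.02,1],[0,0,0,-0.05,1],[0,0,0,-0.05,1]],
])

```text
clock: 10.42
tool_pos: [0.5777, -0.1656, 0.1437]
ee_rot: [-0.0, 0.994, -0.112, 0.0]
contact_force: [-1.5, 0.5, 5.1]
width: 0.0126
grip_force: 58.8
```

```bash
python3 -c "
from h import *
go(.578,-.166,.144,-.275)"
```

```text
d [ 0.0004  0.0003 -0.0003] roll 0.0502 yaw -0.225 tilt 0.0006 j [ 0.23  0.6  -0.08  1.75  0.06  0.8  -1.67] t 10.425 tau [ 0.12  0.22 -0.04] F [-1.5  0.5  5.1] w 0.0126
```

Request:
send_rows([
  [[0,0,0,-0.02,1],[0,0,0,-0.04,1],[0,0,0,-0.04,1]],
])

```text
clock: 10.8
tool_pos: [0.5776, -0.1655, 0.1437]
ee_rot: [-0.0, 0.996, -0.092, 0.0]
contact_force: [-0.6, 1.1, 5.8]
width: 0.013
grip_force: 58.8
```

```bash
python3 -c "
from h import *
go(.578,-.166,.144,-.275)"
```

```text
d [ 0.0004  0.0005 -0.0003] roll 0.0898 yaw -0.185 tilt 0.0006 j [ 0.24  0.6  -0.09  1.75  0.07  0.8  -1.63] t 10.8 tau [ 0.37  0.25 -0.23] F [-0.6  1.1  5.8] w 0.013
```

Request:
send_rows([
  [[0,0,0,-0.02,1],[0,0,0,-0.03,1],[0,0,0,-0.03,1]],
])

```text
clock: 11.18
tool_pos: [0.5776, -0.1654, 0.1438]
ee_rot: [-0.0, 0.997, -0.078, 0.0]
contact_force: [-1.4, 1.9, 5.4]
width: 0.0126
grip_force: 59.2
```

```bash
python3 -c "
from h import *
go(.578,-.166,.144,-.275)"
```

```text
d [ 0.0005  0.0005 -0.0002] roll 0.1192 yaw -0.156 tilt 0.0007 j [ 0.25  0.6  -0.09  1.75  0.07  0.8  -1.61] t 11.175 tau [ 0.39  0.26 -0.66] F [-1.4  1.9  5.4] w 0.0126
```

Resisting torque climbs (0.66 N m) at 0.12 rad, which looks like a stop. I'll back off and try the other way.

Request:
send_rows([
  [[0,0,0,0.04,1],[0,0,0,0.08,1],[0,0,0,0.12,1],[0,0,0,0.15,1],[0,0,0,0.17,1],[0,0,0,0.17,1]],
])

```text
clock: 11.92
tool_pos: [0.5778, -0.1657, 0.1437]
ee_rot: [0.0, 0.987, -0.162, 0.0]
contact_force: [1.2, 0.3, 5.0]
width: 0.0127
grip_force: 58.7
```

```bash
python3 -c "
from h import *
go(.578,-.166,.144,-.275)"
```

```text
d [ 0.0003  0.0002 -0.0003] roll -0.0509 yaw -0.326 tilt 0.001 j [ 0.21  0.6  -0.05  1.75  0.04  0.8  -1.75] t 11.925 tau [-0.05 -0.09  0.03] F [1.2 0.3 5. ] w 0.0127
```

Request:
send_rows([
  [[0,0,0,0.03,1],[0,0,0,0.06,1],[0,0,0,0.06,1]],
])

```text
clock: 12.3
tool_pos: [0.5778, -0.1658, 0.1437]
ee_rot: [0.0, 0.981, -0.192, 0.001]
contact_force: [-0.1, 0.2, 5.4]
width: 0.0129
grip_force: 58.7
```

```bash
python3 -c "
from h import *
go(.578,-.166,.144,-.275)"
```

```text
d [ 0.0002  0.0002 -0.0003] roll -0.1111 yaw -0.386 tilt 0.0011 j [ 0.2   0.6  -0.03  1.75  0.03  0.8  -1.8 ] t 12.3 tau [-0.18 -0.04 -0.02] F [-0.1  0.2  5.4] w 0.0129
```

Request:
send_rows([
  [[0,0,0,0.04,1],[0,0,0,0.08,1],[0,0,0,0.12,1],[0,0,0,0.16,1],[0,0,0,0.19,1],[0,0,0,0.19,1]],
])

```text
clock: 13.05
tool_pos: [0.5778, -0.1658, 0.1438]
ee_rot: [0.0, 0.959, -0.284, 0.001]
contact_force: [0.2, -1.0, 5.9]
width: 0.0129
grip_force: 58.8
```

```bash
python3 -c "
from h import *
go(.578,-.166,.144,-.275)"
```

```text
d [ 0.0003  0.     -0.0002] roll -0.3011 yaw -0.576 tilt 0.0011 j [ 0.17  0.6   0.02  1.75 -0.01  0.79 -1.95] t 13.05 tau [-0.2  -0.   -0.02] F [ 0.2 -1.   5.9] w 0.0129
```

It turned 0.3 rad clockwise with no torque, so the thread is left-handed. The last joint lacks room to go on, so I regrip after a half turn.

Request:
send_rows([
  [[0,0,0,0,-1],[0,0,0,0,-1],[0,0,0,0,-1],[0,0,0,0,-1],[0,0,0,0,-1],[0,0,-0.05,0,-1],[0,0,-0.05,0,-1]],
])

```text
clock: 13.92
tool_pos: [0.579, -0.166, 0.1964]
ee_rot: [-0.0, 0.959, -0.284, 0.003]
contact_force: [-0.2, -1.7, -0.8]
width: 0.0853
grip_force: 0.0
```

Request:
send_rows([
  [[0,0,0,-0.18,-1],[0,0,0,-0.36,-1],[0,0,0,-0.54,-1],[0,0,0,-0.72,-1],[0,0,0,-0.9,-1],[0,0,0,-1.08,-1],[0,0,0,-1.26,-1],[0,0,0,-1.4,-1]],
])

```text
clock: 14.92
tool_pos: [0.5772, -0.1656, 0.1928]
ee_rot: [-0.0, 0.915, 0.403, -0.0]
contact_force: [-0.7, -1.2, 0.9]
width: 0.0851
grip_force: 0.0
```

Request:
send_rows([
  [[0,0,0,-0.18,-1],[0,0,0,-0.36,-1],[0,0,0,-0.54,-1],[0,0,0,-0.72,-1],[0,0,0,-0.9,-1],[0,0,0,-1.08,-1],[0,0,0,-1.26,-1],[0,0,0,-1.4,-1]],
])

```text
clock: 15.92
tool_pos: [0.5772, -0.1655, 0.1928]
ee_rot: [-0.0, 0.44, 0.898, 0.0]
contact_force: [-0.7, -0.3, -0.7]
width: 0.0856
grip_force: 0.0
```

Request:
send_rows([
  [[0,0,0,-0.17,-1],[0,0,0,-0.342,-1],[0,0,0,-0.342,-1],[0,0,0,-0.342,-1],[0,0,0,-0.342,-1]],
])

```text
clock: 16.55
tool_pos: [0.5774, -0.1655, 0.1933]
ee_rot: [0.0, 0.285, 0.959, -0.0]
contact_force: [-0.6, 0.4, 0.7]
width: 0.0855
grip_force: 0.0
```

```bash
python3 -c "
from meas import *
look('scene');look('top')
for n in('top','scene'):
    P=near(n,(.578,-.166),.03,.142,.165)
    if len(P)>5: print(len(P),cv2.minAreaRect((P[:,:2]*1000).astype(np.float32)))
go(.578,-.166,.144,2.566)"
```

```text
26 ((564.7570190429688, -158.1320343017578), (13.930757522583008, 14.631284713745117), 52.4864616394043)
116 ((580.3944702148438, -167.7903289794922), (13.867549896240234, 46.662574768066406), 56.93086624145508)
d [-0.001 -0.     0.049] roll -0.0005 yaw 2.566 tilt 0.0001 j [ 0.68  0.63 -0.75  1.68  0.49  1.02  0.76] t 16.65 tau [ 0.01 -0.04 -0.03] F [-0.2 -0.3 -0.2] w 0.0852
```

The bar is measured at 2.564 rad, so the cap turned with the gripper. Regripping and turning to about 1.0 rad total.

Request:
send_rows([
  [[0.0,0,0.03,0,-1],[0.0,0,0.049,0,-1],[0.0,0,0.049,0,-1],[0.0,0,0.049,0,1],[0.0,0,0.049,0,1],[0.0,0,0.049,0,1],[0.0,0,0.049,0,1],[0.0,0,0.049,0,1]],
])

```text
clock: 17.65
tool_pos: [0.5776, -0.1656, 0.1448]
ee_rot: [0.0, 0.284, 0.959, -0.0]
contact_force: [-2.1, -0.3, 6.8]
width: 0.0127
grip_force: 59.0
```

Request:
send_rows([
  [[0,0,0,0,1],[0,0,0,0.07,1],[0,0,0,0.14,1],[0,0,0,0.21,1],[0,0,0,0.28,1],[0,0,0,0.35,1],[0,0,0,0.4,1],[0,0,0,0.4,1]],
])

```text
clock: 18.65
tool_pos: [0.5778, -0.1656, 0.1448]
ee_rot: [0.0, 0.468, 0.884, 0.0]
contact_force: [-1.0, 0.2, 6.4]
width: 0.0129
grip_force: 59.1
```

```bash
python3 -c "
from h import *
go(.578,-.166,.144,2.866-1.0)"
```

```text
d [-0.0005 -0.0001  0.0008] roll 0.301 yaw 2.167 tilt 0.0009 j [ 0.6   0.66 -0.62  1.73  0.48  0.91  0.38] t 18.65 tau [-0.    0.02 -0.02] F [-1.   0.2  6.4] w 0.0129
```

Request:
send_rows([
  [[0,0,0,0.06,1],[0,0,0,0.12,1],[0,0,0,0.18,1],[0,0,0,0.24,1],[0,0,0,0.28,1],[0,0,0,0.31,1],[0,0,0,0.31,1]],
])

```text
clock: 19.52
tool_pos: [0.5778, -0.1655, 0.1448]
ee_rot: [0.0, 0.599, 0.801, 0.0]
contact_force: [-0.3, -0.2, 6.9]
width: 0.013
grip_force: 59.2
```

```bash
python3 -c "
from h import *
go(.578,-.166,.144,2.866-1.05)"
```

```text
d [-0.0005  0.      0.0008] roll 0.0418 yaw 1.858 tilt 0.0009 j [ 0.55  0.65 -0.55  1.73  0.42  0.88  0.11] t 19.525 tau [ 0.1   0.02 -0.02] F [-0.3 -0.2  6.9] w 0.013
```

Total is 1.01 rad with no torque. I'm lifting gently first.

Request:
send_rows([
  [[0,0,-0.002,0,1],[0,0,-0.005,0,1],[0,0,-0.008,0,1],[0,0,-0.008,0,1]],
])

```text
clock: 20.02
tool_pos: [0.5775, -0.1655, 0.1526]
ee_rot: [0.0, 0.599, 0.801, 0.0]
contact_force: [-0.3, 1.8, 0.6]
width: 0.0128
grip_force: 58.8
```

No resistance, so I continue to about 90 mm.

Request:
send_rows([
  [[0,0,-0.01,0,1],[0,0,-0.025,0,1],[0,0,-0.045,0,1],[0,0,-0.065,0,1],[0,0,-0.08,0,1],[0,0,-0.085,0,1],[0,0,-0.085,0,1],[0,0,-0.085,0,1]],
])

```text
clock: 21.02
tool_pos: [0.5771, -0.1656, 0.2367]
ee_rot: [-0.0, 0.599, 0.801, -0.0]
contact_force: [0.1, -0.7, -0.5]
width: 0.013
grip_force: 59.2
```

```bash
python3 -c "
from h import *
im,_=look('scene');cv2.imwrite('pics/s6.png',cv2.resize(im[130:310,220:460],(800,600),interpolation=cv2.INTER_CUBIC))
go(.578,-.166,.24,1.858)"
```

```text
d [-0.0007  0.0007 -0.0033] roll -0.0012 yaw 1.857 tilt 0.001 j [ 0.59  0.54 -0.59  1.65  0.34  1.06  0.18] t 21.075 tau [ 0.02 -0.04 -0.05] F [ 0.2 -0.2 -0.9] w 0.0131
```

View pics/s6.png

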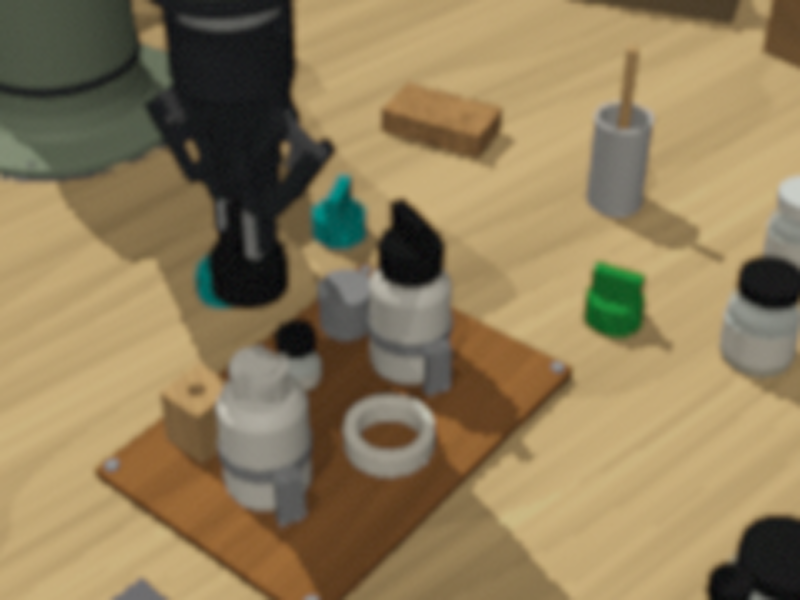

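The cap is held in the gripper at crop (248,270), about 93 mm above the bare neck at (258,370). The rod stands in the cup at (625,110), and the other bottle is closed at (410,245).

```bash
python3 -c "
from plant import r
print(r.hand_in())"
```

```text
the job is handed in; nothing more can be done
None
```

I handed the job in at about 21 s: the rod stands in the cup, the target bottle's cap (left-hand thread) is unscrewed and held about 93 mm above its closed position, and the other bottle is still closed; the hand-in returned no verdict.

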